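# Pin down the plate shaker's hold-down bar

### The job

Swing the shaker's raised hold-down bar fully down over the well plate, so that its eye lies between the two ears of the clevis. Then push the orange-headed pin, which stands in the tube rack, from the side that faces the robot through near ear, eye and far ear until its head is home against the ear. Let go of it there, and do not disturb the tubes, dishes, bottle or jar.

Things in the scene. Friction and masses are not known exactly. Their poses are not given: they have to be found in the camera images.
- shaker: fixed white plate shaker, 180 x 320 mm, grey deck 60 mm above the bench. Origin at the centre of its underside; +x away from the robot, +y along its length towards the bar's hinge, z up. A white deep-well plate (85 x 127 mm, top 102 mm above the bench) is fixed on the deck, its edge 81 mm from the pin axis in y. At the deck's -y end stands the aluminium clevis
- clevis_mouth (a point): centre of the 15 mm hole in the clevis's near ear, on the face that looks to the robot, 112 mm above the bench; axes as the shaker's. The pin goes in along +x. Two upright ears, each 8 mm thick (x) and 28 mm wide (y), tops 14 mm above the hole axis, 14 mm gap between; both have the same hole; the far ear's outer face is at x = 30 mm from here
- bar (a joint): angle (rad) of the flat steel hold-down bar about its hinge at the shaker's +y end (axis along the shaker's x): 0 fully down (end stop, eye in line with the ears' holes), grows to 1.1 as its free end rises. The hinge is stiff (0.45 N m; 2 to 4 N at the blue pad): the bar stays where it is left and is simply pushed down from above
- bar_hinge (a point): point on the bar's hinge axis, 112 mm above the bench; turns with the bar: its y axis points along the bar away from the eye, z out of the bar's top. The bar is 22 mm wide and 12 mm thick
- bar_press (a point): centre of the top face of the blue pad (22 x 50 mm) near the bar's free end, where it is pushed down; 195 mm from the hinge axis along the bar and 9 mm above it. Turns with the bar as bar_hinge does
- bar_eye (a point): centre of the 15 mm eye in the brass tongue at the bar's free end (10 mm thick in x, 25 mm square), 240 mm from the hinge axis
- pin: loose pin, about 60 g: orange square head 17 x 17 mm, 28 mm long; round steel shank 12 mm across, 46 mm long. Origin on its axis at the shoulder (head meets shank); +z along the axis to the head's end (z = 28 mm); x and y square to the head's flats. Starts upright, head up, in one of the rack's holes, shoulder 62 mm above the bench; a gripper that points down must lay it down and retake it
- pin_tip (a point): end of the shank, 46 mm from the shoulder; the last 10 mm taper to 5 mm. Let go while leaning with its tip on the bench, the pin falls flat on a side of its head. Lying, it rests on the head's front edge and its tip, tip about 3 degrees lower, and can be taken across the head from above
- rack: fixed white tube rack 150 x 50 mm, 62 mm high, with three 14 mm holes in a row along its x at -42, 0 and +42 mm; pin and two tubes stand in them in any order. Origin at the centre of its underside
- tube_red: closed glass tube 12 mm across, 95 mm tall with a 16 mm wide red cap, standing loosely in another hole of the rack; bystander, origin at the centre of its underside
- tube_blue: closed glass tube 12 mm across, 95 mm tall with a 16 mm wide blue cap, standing loosely in another hole of the rack; bystander, origin at the centre of its underside
- dish_red: red closed petri dish, a disc 90 mm across and 15 mm high; bystander, origin at the centre of its underside
- dish_yellow: yellow closed petri dish, a disc 90 mm across and 15 mm high; bystander, origin at the centre of its underside
- dish_green: green closed petri dish, a disc 90 mm across and 15 mm high; bystander, origin at the centre of its underside
- bottle_amber: amber bottle, 60 mm across, 125 mm tall; bystander, origin at the centre of its underside
- jar_white: pale jar with a lid, 56 mm across, 75 mm tall; bystander, origin at the centre of its underside

How it is judged:
By the outcome, as a careful person would: the job done as asked, in the order asked, and still so for the second after the job is handed in, with the robot touching nothing.
It also fails if it takes over 61 s, if anything falls off the work surface, if the arm or the gripper's body presses on something with over 40 N, if the wrist force passes 120 N, or if a joint passes its speed limit or range.

### The arm

A 6-joint arm with a two-finger parallel gripper is mounted at the origin on the work surface. World frame = base frame: x ahead of the robot, y to its left, z up, the work surface at z = 0. Lengths are in m, angles in rad, forces in N, time in s.
With the tool pointing down it reaches from about 0.35 to 0.975 m from the base axis. Payload 4.9 kg.
Tool frame: the origin (TCP) lies midway between the tips of the shut fingers; the grasp point (between the pads) lies 19 mm behind it; z points along the fingers, y is the direction in which the jaws open and shut (so a half turn about z gives the same grasp; the last joint's range is limited). The gripper opens to 85 mm and grips with 20 to 120 N. Pads are 22 mm wide; open, the fingers measure 114 mm over their backs; the gripper's body (76 mm by 85 mm) begins 54 mm behind the grasp point. The pads swing forward as they close: fully open they stand 13 mm farther back than shut.
Start: joints at [-1.372, 0.053, 1.613, -0, 1.476, -0.119], TCP at [0.195, -0.594, 0.231] pointing down, gripper open.
Joint ranges: [-3.01, 3.01], [-1.01, 2.22], [0.06, 2.58], [-1.02, 4.17], [0.09, 2.62], [-3.14, 3.14]. Speed limits (rad/s): [2.57, 2.57, 3.14, 3.14, 3.14, 3.14].

### API

Orientations are given as a unit quaternion [w, x, y, z].
In Python, from plant import state, grab_frame, camera_params, job_done, boxes_of gives the robot as it stands.
- The arm moves only by the tool step_arm, never from a script. Its argument "steps" is a list of rows, each a list of 4 numbers: the shift along the tool's x, y, z in mm, then the turn about the tool's z in degrees. A call has 1 to 8 rows; each row shifts and turns the pose as measured when the row begins, along the tool's axes as they then stand; what a row does not reach is not made up. A row lasts 1/10 s, in which the tool goes at most 50 mm and 8.59 degrees, less where a joint would pass 70% of its speed; a pose out of reach is approached as far as the arm can. A call is refused whole if a number of a shift passes 50 or a number of a turn 8.59, either way. A call with a gripper value outside its range is refused whole. "claw" is the opening in per cent of the stroke, from 0 (shut) to 100 (fully open), set as the call begins (left out, the last holds). The fingers move at their own pace and stop on an object; the grip force is fixed at half the most. Time passes only in rows, so rows that do not move let the fingers close. It gives the time, the measured TCP pose, the force and the opening at its end, in the units of the state.
- state(): the state, without advancing time (a new reading comes with each control period).
- grab_frame(name): name is "side" or "top"; returns (picture, depth): 400x640x3 uint8, red, green, blue; 400x640 float32, m along the optical axis (not along the pixel's ray), 0 where there is no reading.
- camera_params(name): a dict with "mtx" (3x3 intrinsics, pixels), "extrinsics" (4x4, takes a point from camera to world coordinates). Camera axes: x right, y down, z forward; pixel columns grow to the right and rows downward; lengths in m; the calibration is good to about 2 mm. A picture is of the moment at which its call begins. camera_params takes no time and is no camera call.
- job_done(): hands the job in, once; it reports no verdict.
Trained networks look in the newest picture that a camera, given by its name, has taken for a name from the list of things; names that differ only in an ending like _2 or _b are one class to them, and where a whole thing is asked for, a point or a joint stands for the part that bears it (a point fixed in the world has none). Each returns a list of dicts, best first, with "p" (0 to 1); they miss things now and then, are a little off and sometimes report something else, mostly with a low value. They report only what shows in the picture. A call takes as long as a camera call.
- boxes_of(camera, label): "box" ([left, top, width, height] in pixels, round what is visible of it).
The state is a dict: "time": time; "joint_pos": joint angles; "joint_vel": joint speeds; "joint_efforts": joint torques, N m; "tool_pos": TCP position; "tool_rot": TCP orientation; "contact_force": force on the tool from outside, world axes, zero at the start; "ft_torque": the same for the moment, N m; "gripper_width": opening from 0.0 (shut) to 1.0 (fully open).
Only numpy, scipy, OpenCV 4.12 (cv2) and the standard library are available. Lean on these libraries where they do the work, as an engineer would, in place of code of your own. Each camera call takes 0.05 s, during which the arm holds its last target. There are 200 camera calls.

## Working session

There is one attempt and no reset: what is moved stays moved. The work goes in short steps, Python scripts to look and compute and a tool call to move; the robot and the scene stay as the last step left them, time stands still between calls to the robot, and variables do not carry over. Pictures are saved under pics/ and viewed, about 8 in all and at most 12, crops included, and the job is handed in when it is done.

Besides the shell and the picture viewer there is one more tool, called after "Call:" by a JSON object that holds its "api" and its "payload", one argument or row to a line. step_arm: Moves the arm, as the interface text tells. Its arguments: {"type":"object","properties":{"steps":{"type":"array"},"claw":{"type":"number"}},"required":["steps"]}

```bash
mkdir -p pics; cat > h.py <<'E'
import numpy as np,cv2
from plant import *
def cam(n): c=camera_params(n); return np.array(c["mtx"]),np.array(c["extrinsics"])
def pts(n,d):
    K,T=cam(n); v,u=np.mgrid[:400,:640]
    p=np.stack([(u-K[0,2])/K[0,0]*d,(v-K[1,2])/K[1,1]*d,d],-1)
    return p@T[:3,:3].T+T[:3,3]
def proj(n,P):
    K,T=cam(n); c=(np.atleast_2d(P)-T[:3,3])@T[:3,:3]; q=c@K.T; return q[:,:2]/q[:,2:]
def save(n,f,crop=None,s=1):
    im,d=grab_frame(n); o=im[...,::-1]
    if crop: x,y,w,h=crop; o=o[y:y+h,x:x+w]
    cv2.imwrite(f,cv2.resize(o,None,fx=s,fy=s,interpolation=cv2.INTER_CUBIC)); np.savez(f[:-4]+'.npz',im=im,d=d); return im,d
E
python3 - <<'E'
from h import *
a,d=save("side","pics/s0.png"); b,e=save("top","pics/t0.png")
for n in("side","top"):
    K,T=cam(n); print(n,K.round(1).tolist(),T.round(3).tolist())
    D=d if n=="side" else e
    P=pts(n,D)
    for l in["shaker","bar","bar_press","bar_eye","pin","rack","tube_red","tube_blue","dish_red","dish_yellow","dish_green","bottle_amber","jar_white"]:
        r=boxes_of(n,l)
        for q in r[:2]:
            x=q["box"];u,v=int(x[0]+x[2]/2),int(x[1]+x[3]/2)
            print(l,round(q["p"],2),np.round(x).tolist(),P[min(v,399),min(u,639)].round(3).tolist())
print(state()["time"])
E
python3 -c "
import cv2,numpy as np
"
```

```text
side [[490.4, 0.0, 315.0], [0.0, 490.4, 200.7], [0.0, 0.0, 1.0]] [[-0.747, -0.424, 0.513, -0.018], [-0.665, 0.477, -0.575, 0.692], [-0.001, -0.77, -0.638, 0.865], [0.0, 0.0, 0.0, 1.0]]
shaker 0.66 [191.0, 171.0, 151.0, 158.0] [0.562, 0.203, 0.103]
shaker 0.6 [219.0, 171.0, 85.0, 97.0] [0.591, 0.184, 0.164]
bar 0.96 [218.0, 172.0, 83.0, 96.0] [0.592, 0.189, 0.163]
bar_press 0.74 [220.0, 172.0, 83.0, 95.0] [0.589, 0.189, 0.165]
bar_press 0.55 [386.0, 153.0, 57.0, 42.0] [0.54, -0.372, 0.001]
bar_eye 0.82 [221.0, 174.0, 82.0, 94.0] [0.586, 0.189, 0.165]
pin 0.64 [409.0, 152.0, 10.0, 23.0] [0.522, -0.322, 0.075]
rack 0.66 [386.0, 151.0, 55.0, 46.0] [0.51, -0.308, 0.054]
tube_red 0.68 [397.0, 146.0, 10.0, 32.0] [0.561, -0.324, 0.059]
tube_blue 0.67 [422.0, 156.0, 7.0, 34.0] [0.479, -0.317, 0.065]
dish_red 0.98 [293.0, 322.0, 45.0, 38.0] [0.37, 0.259, 0.018]
dish_yellow 0.94 [327.0, 284.0, 42.0, 29.0] [0.389, 0.129, 0.015]
dish_green 0.57 [315.0, 169.0, 34.0, 20.0] [0.693, -0.177, 0.016]
bottle_amber 0.88 [350.0, 120.0, 22.0, 41.0] [0.7, -0.317, 0.077]
jar_white 0.66 [275.0, 163.0, 19.0, 28
[... 496 characters left out ...]
, 0.175, 0.168]
pin 0.56 [433.0, 227.0, 9.0, 7.0] [0.48, -0.324, 0.103]
pin 0.55 [432.0, 212.0, 7.0, 5.0] [0.527, -0.323, 0.089]
rack 0.59 [422.0, 187.0, 24.0, 57.0] [0.524, -0.321, 0.077]
rack 0.45 [418.0, 135.0, 29.0, 25.0] [0.711, -0.317, 0.09]
tube_red 0.46 [437.0, 197.0, 6.0, 5.0] [0.565, -0.335, 0.1]
tube_blue 0.59 [432.0, 224.0, 12.0, 9.0] [0.485, -0.327, 0.105]
tube_blue 0.4 [329.0, 119.0, 20.0, 24.0] [0.758, -0.056, 0.077]
dish_red 0.95 [217.0, 251.0, 28.0, 31.0] [0.371, 0.255, 0.02]
dish_yellow 0.95 [262.0, 244.0, 30.0, 34.0] [0.386, 0.118, 0.015]
dish_green 0.57 [367.0, 141.0, 31.0, 31.0] [0.697, -0.188, 0.017]
bottle_amber 0.72 [419.0, 135.0, 30.0, 27.0] [0.708, -0.32, 0.091]
1.4
```

View pics/s0.png

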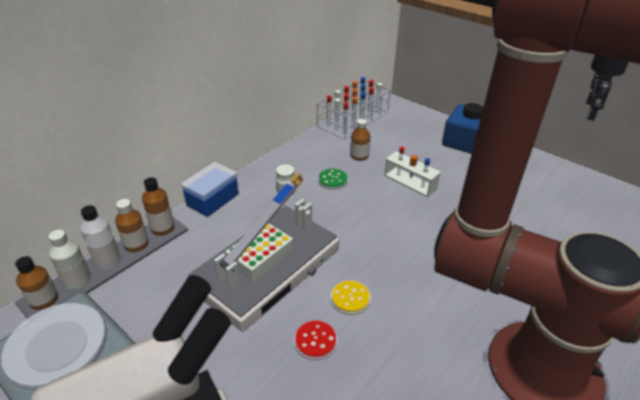

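View pics/t0.png

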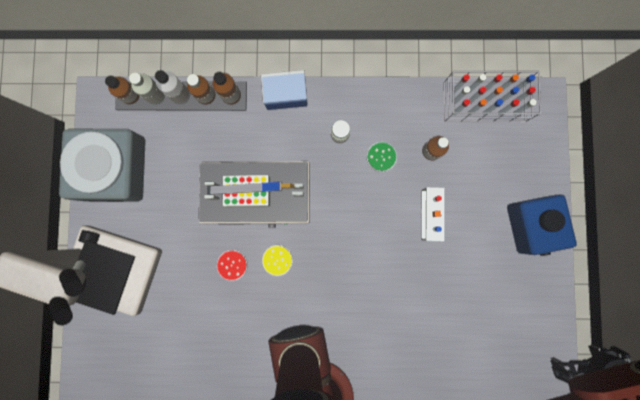

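```bash
cat > m.py <<'E'
from h import *
S=np.load('pics/s0.npz');T=np.load('pics/t0.npz')
for n,F in(("top",T),("side",S)):
    P=pts(n,F['d']).reshape(-1,3);C=F['im'].reshape(-1,3).astype(int);ok=F['d'].ravel()>0
    H=cv2.cvtColor(F['im'],cv2.COLOR_RGB2HSV).reshape(-1,3).astype(int)
    roi=ok&(abs(P[:,0]-.57)<.15)&(abs(P[:,1]-.17)<.22)
    dk=P[roi&(abs(P[:,2]-.06)<.006)]
    print(n,"deck",len(dk),dk[:,2].mean().round(4),cv2.minAreaRect((dk[:,:2]*1000).astype(np.float32)))
    bench=P[ok&(abs(P[:,2])<.02)&(abs(P[:,0]-.45)<.05)&(abs(P[:,1]+.1)<.08)];print("bench z",bench[:,2].mean().round(4),bench[:,2].std().round(4))
    b=roi&(H[:,0]>105)&(H[:,0]<125)&(H[:,1]>120)&(P[:,2]>.12);print("pad",b.sum(),P[b].mean(0).round(4),P[b].min(0).round(3),P[b].max(0).round(3))
    br=P[roi&(P[:,2]>.128)&(P[:,1]<.26)];c=br.mean(0);print("bar",len(br),c.round(4),np.linalg.svd(br-c)[2][0].round(4),br.min(0).round(3),br.max(0).round(3))
    e=roi&(P[:,2]>.085)&(P[:,2]<.14)&(P[:,1]<.075);q=P[e]
    print("clevis",len(q),q.mean(0).round(4),q.min(0).round(3),q.max(0).round(3))
    t=q[q[:,2]>.118];print("  tops",len(t),[x.round(4).tolist() for x in t][:24])
    o=ok&(abs(P[:,0]-.525)<.03)&(abs(P[:,1]+.324)<.03)&(P[:,2]>.064)&(H[:,0]<15)&(H[:,1]>140);q=P[o]
    print("pin",len(q),np.median(q,0).round(4),q.min(0).round(3),q.max(0).round(3))
    rk=P[ok&(abs(P[:,0]-.525)<.1)&(abs(P[:,1]+.324)<.05)&(abs(P[:,2]-.062)<.008)]
    print("rack",len(rk),rk[:,2].mean().round(4),cv2.minAreaRect((rk[:,:2]*1000).astype(np.float32)))
s=state();print(s['tool_pos'],s['tool_rot'])
im=T['im'][155:235,190:320];cv2.imwrite('pics/a.png',cv2.resize(im[...,::-1],None,fx=6,fy=6,interpolation=cv2.INTER_CUBIC)[:,:780])
E
python3 m.py
python3 - <<'E'
import numpy as np,cv2
S=np.load('pics/s0.npz')['im'];T=np.load('pics/t0.npz')['im']
a=cv2.resize(S[160:280,205:345],(560,480),interpolation=2)
b=cv2.resize(S[140:200,380:445],(240,222),interpolation=2)
c=cv2.resize(T[180:250,410:460],(240,258),interpolation=2)[:258]
d=np.hstack([a,np.vstack([b,c])]);cv2.imwrite('pics/a.png',d[...,::-1])
E
```

```text
top deck 4382 0.0598 ((586.1351928710938, 185.25485229492188), (175.63824462890625, 313.9434509277344), 0.5055582523345947)
bench z -0.0002 0.0025
pad 135 [0.5864 0.1192 0.1972] [0.576 0.098 0.183] [0.597 0.142 0.21 ]
bar 605 [0.5859 0.1598 0.1763] [ 0.0109 -0.922   0.3871] [0.573 0.042 0.128] [0.603 0.26  0.226]
clevis 86 [0.5869 0.0544 0.1191] [0.573 0.042 0.092] [0.603 0.069 0.131]
  tops 68 [[0.6029, 0.0694, 0.1254], [0.603, 0.0667, 0.1253], [0.6031, 0.064, 0.1246], [0.6025, 0.061, 0.1294], [0.603, 0.0586, 0.125], [0.6028, 0.0557, 0.1274], [0.6029, 0.0531, 0.1264], [0.6029, 0.0504, 0.1266], [0.6033, 0.0479, 0.1233], [0.6029, 0.045, 0.127], [0.6029, 0.0423, 0.1271], [0.6002, 0.0612, 0.1262], [0.6001, 0.0584, 0.1272], [0.6004, 0.0559, 0.1246], [0.6005, 0.0532, 0.1238], [0.6005, 0.0505, 0.1237], [0.6005, 0.0478, 0.1243], [0.6002, 0.0449, 0.1274], [0.6004, 0.0423, 0.1257], [0.5975, 0.0612, 0.1256], [0.5979, 0.0587, 0.1227], [0.5977, 0.0558, 0.1249], [0.5977, 0.0531, 0.1243], [0.5974, 0.0503, 0.1277]]
pin 26 [ 0.5255 -0.3283  0.0901] [ 0.521 -0.337  0.079] [ 0.532 -0.321  0.093]
rack 
[... 724 characters left out ...]
 0.0393, 0.1239], [0.6032, 0.0535, 0.1262], [0.6025, 0.0508, 0.1249], [0.6007, 0.0493, 0.1249], [0.5978, 0.0489, 0.1263], [0.5979, 0.0454, 0.1241], [0.595, 0.045, 0.1254], [0.5969, 0.0395, 0.121], [0.6036, 0.0599, 0.1268], [0.6031, 0.057, 0.1254], [0.6015, 0.0553, 0.1252], [0.5996, 0.0539, 0.1254], [0.5957, 0.0546, 0.1279], [0.5959, 0.0509, 0.1255], [0.597, 0.0464, 0.1221], [0.5947, 0.0454, 0.1227]]
pin 39 [ 0.5252 -0.3244  0.0851] [ 0.518 -0.335  0.069] [ 0.533 -0.32   0.091]
rack 590 0.0618 ((526.9774169921875, -331.2580871582031), (57.11201858520508, 152.78903198242188), 88.28076171875)
[ 0.19530866 -0.59368579  0.23129157] [-2.00308086e-06  9.87401724e-01  1.58233484e-01  5.82134890e-06]
```

View pics/a.png

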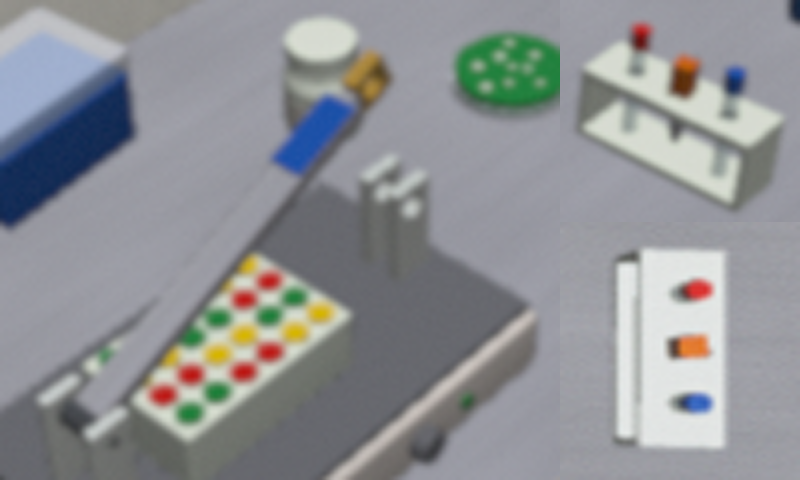

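Call:
{"api": "step_arm", "payload": {
  "steps": [
    [0,0,-25,6],
    [0,0,-25,6],
    [0,0,-10,5.6],
    [24,-43,0,0],
    [24,-43,0,0],
    [24,-43,0,0],
    [24,-43,0,0],
    [24,-43,0,0]
  ],
  "claw": 0
}}

```text
time: 2.2
tool_pos: [0.3161, -0.3776, 0.2924]
tool_rot: [-0.001, 1.0, -0.006, 0.0]
contact_force: [1.0, -0.1, -0.2]
gripper_width: -0.001
```

Call:
{"api": "step_arm", "payload": {
  "steps": [
    [24,-43,0,-1.4],
    [24,-43,0,0],
    [24,-43,0,0],
    [24,-43,0,0],
    [24,-43,0,0],
    [24,-43,0,0],
    [24,-43,0,0],
    [24,-43,0,0]
  ]
}}

```text
time: 3.0
tool_pos: [0.5057, -0.025, 0.2955]
tool_rot: [0.002, 1.0, 0.005, 0.004]
contact_force: [1.2, -0.3, 0.7]
gripper_width: 0.002
```

Call:
{"api": "step_arm", "payload": {
  "steps": [
    [24,-43,0,0],
    [24,-43,0,0],
    [22,-40,0,0],
    [0,0,0,0]
  ]
}}

```text
time: 3.4
tool_pos: [0.5761, 0.1102, 0.2959]
tool_rot: [0.001, 1.0, 0.009, 0.005]
contact_force: [-0.8, 0.1, -1.1]
gripper_width: 0.002
```

Call:
{"api": "step_arm", "payload": {
  "steps": [
    [11,0,30,-0.3],
    [0,0,35,0],
    [0,0,20,0],
    [0,0,15,0],
    [0,0,15,0],
    [0,0,15,0]
  ]
}}

```text
time: 4.0
tool_pos: [0.5926, 0.1105, 0.1671]
tool_rot: [0.002, 1.0, 0.013, 0.011]
contact_force: [-0.6, 0.0, 2.0]
gripper_width: 0.003
```

```bash
python3 -c "
from plant import *
s=state();print(s['tool_pos'],s['tool_rot'],s['contact_force'],s['ft_torque'],s['time'])"
```

```text
[0.5926349  0.11054489 0.16713784] [0.00202526 0.9998555  0.01289477 0.01089078] [-0.59045225  0.03786353  1.95139801] [-0.11354062  0.04094117 -0.03284922] 4.0
```

Call:
{"api": "step_arm", "payload": {
  "steps": [
    [-2,0,10,0],
    [-2,0,10,0],
    [-1,0,10,0],
    [0,0,6,0],
    [0,0,4,0],
    [0,0,3,0]
  ]
}}

```text
time: 4.6
tool_pos: [0.5887, 0.1094, 0.121]
tool_rot: [0.002, 1.0, 0.013, 0.012]
contact_force: [-2.1, -0.7, 9.7]
gripper_width: 0.001
```

```bash
python3 -c "
from plant import *
s=state();print(s['tool_pos'],s['tool_rot'],s['contact_force'],s['ft_torque'],s['time'])"
```

```text
[0.58867949 0.10935683 0.12098284] [0.00238659 0.99985238 0.01251212 0.01153127] [-2.14011935 -0.72856449  9.72382762] [-0.14951047  0.2057422   0.07641765] 4.6
```

Call:
{"api": "step_arm", "payload": {
  "steps": [
    [0,0,3,0],
    [0,0,3,0]
  ]
}}

```text
time: 4.8
tool_pos: [0.5888, 0.1094, 0.1209]
tool_rot: [0.003, 1.0, 0.013, 0.01]
contact_force: [-10.0, -2.2, 15.6]
gripper_width: 0.002
```

Call:
{"api": "step_arm", "payload": {
  "steps": [
    [0,0,-25,0],
    [0,0,-40,0],
    [0,0,-40,-1],
    [-6,44,-10,0],
    [-6,44,-10,0],
    [-6,44,0,0],
    [-6,44,0,0],
    [-6,44,0,0]
  ],
  "claw": 70
}}

```text
time: 5.6
tool_pos: [0.5677, -0.1114, 0.2546]
tool_rot: [0.002, 1.0, 0.028, 0.014]
contact_force: [0.7, -0.4, 0.4]
gripper_width: 0.698
```

Call:
{"api": "step_arm", "payload": {
  "steps": [
    [-6,44,0,0],
    [-6,44,0,0],
    [-6,44,0,0],
    [-6,44,0,0],
    [0,30,0,0],
    [0,0,0,0]
  ]
}}

```text
time: 6.2
tool_pos: [0.5533, -0.3311, 0.2558]
tool_rot: [0.002, 1.0, 0.025, 0.016]
contact_force: [-0.4, 0.0, -0.3]
gripper_width: 0.701
```

```bash
python3 - <<'E'
from h import *
s=state();print(s['tool_pos'],s['tool_rot'],s['contact_force'],s['time'])
a,d=save("side","pics/s1.png",(200,140,250,140),3)
P=pts("side",d).reshape(-1,3);H=cv2.cvtColor(a,cv2.COLOR_RGB2HSV).reshape(-1,3).astype(int)
roi=(abs(P[:,0]-.586)<.05)&(abs(P[:,1]-.11)<.08)
b=roi&(H[:,0]>105)&(H[:,0]<125)&(H[:,1]>120)&(P[:,2]>.1);print(P[b].mean(0))
E
```

```text
[ 0.55330002 -0.33114056  0.25576368] [0.00221222 0.99954757 0.02541156 0.01593779] [-0.36423248  0.01706259 -0.27439308] 6.2
[0.58815885 0.10089027 0.12118156]
```

View pics/s1.png

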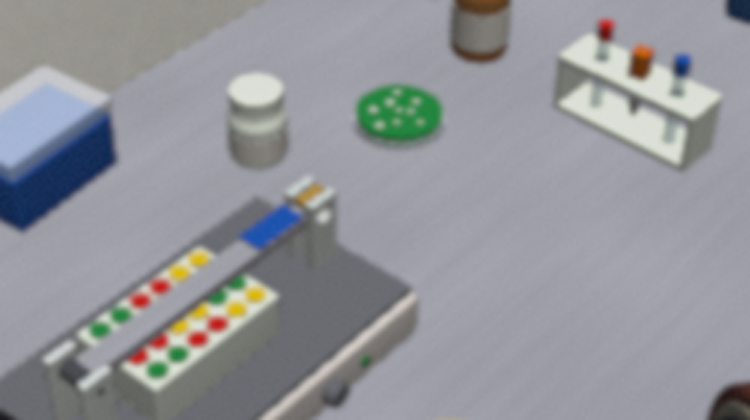

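Call:
{"api": "step_arm", "payload": {
  "steps": [
    [-16,-1,20,1],
    [-16,-1,30,1],
    [0,0,30,0],
    [0,0,20,0],
    [0,0,0,0]
  ],
  "claw": 55
}}

```text
time: 6.75
tool_pos: [0.5261, -0.3239, 0.1538]
tool_rot: [0.001, 1.0, 0.01, 0.018]
contact_force: [0.4, -0.4, -0.3]
gripper_width: 0.548
```

```bash
python3 - <<'E'
from h import *
s=state();print(s['tool_pos'],s['tool_rot'],s['contact_force'],s['time'])
E
```

```text
[ 0.52614685 -0.32386641  0.15378373] [0.00109475 0.99977864 0.010309   0.01830853] [ 0.36002779 -0.38851826 -0.26610709] 6.75
```

Call:
{"api": "step_arm", "payload": {
  "steps": [
    [-2,3,20,0],
    [-1,2,20,0],
    [0,0,20,0],
    [0,0,10,0],
    [0,0,0,0]
  ]
}}

```text
time: 7.25
tool_pos: [0.5307, -0.3261, 0.0886]
tool_rot: [0.003, 1.0, 0.013, 0.022]
contact_force: [0.3, 1.3, 0.6]
gripper_width: 0.549
```

```bash
python3 - <<'E'
from h import *
s=state();print(s['tool_pos'],s['tool_rot'],s['contact_force'],s['time'])
a,_=save("side","pics/s2.png",(360,100,110,110),5)
b,_=save("top","pics/t2.png",(390,170,90,90),5)
x=cv2.imread("pics/s2.png")[:450];y=cv2.imread("pics/t2.png");cv2.imwrite("pics/c2.png",np.hstack([x[:,:350+0] if 0 else cv2.resize(x,(350,286)),cv2.resize(y,(286,286))]))
E
```

```text
[ 0.5306702  -0.32605702  0.08861344] [0.00289588 0.99965986 0.01347826 0.02213854] [0.32081932 1.33474804 0.59769462] 7.25
```

View pics/c2.png

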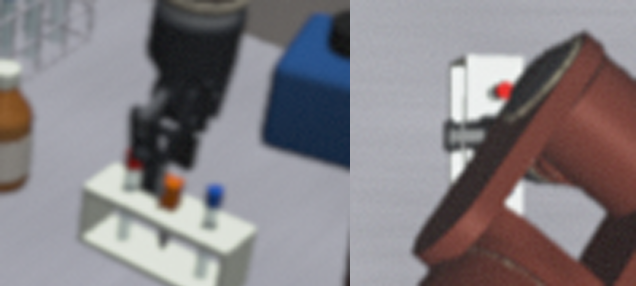

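Call:
{"api": "step_arm", "payload": {
  "steps": [
    [-4,2,5,0],
    [-2,1,8,0],
    [-1,0,6,0],
    [0,0,0,0]
  ]
}}

```text
time: 7.75
tool_pos: [0.5268, -0.332, 0.0737]
tool_rot: [0.006, 1.0, 0.013, 0.026]
contact_force: [0.3, 1.3, 0.0]
gripper_width: 0.548
```

```bash
python3 - <<'E'
from h import *
s=state();print(s['tool_pos'],s['tool_rot'],s['contact_force'],s['time'])
E
```

```text
[ 0.52677046 -0.33197791  0.07370376] [0.00590115 0.9995633  0.01345952 0.02563653] [3.45860001e-01 1.34386707e+00 4.76383977e-04] 7.75
```

Call:
{"api": "step_arm", "payload": {
  "steps": [
    [-1,-3,4,0],
    [0,0,0,0],
    [0,0,0,0],
    [0,0,0,0]
  ],
  "claw": 30
}}

```text
time: 8.15
tool_pos: [0.5257, -0.3288, 0.0691]
tool_rot: [0.006, 1.0, 0.013, 0.026]
contact_force: [0.4, -0.4, -0.1]
gripper_width: 0.298
```

```bash
python3 - <<'E'
from h import *
s=state();print(s['tool_pos'],s['tool_rot'],s['contact_force'],s['ft_torque'],s['gripper_width'],s['time'],s['joint_vel'])
E
```

```text
[ 0.52567375 -0.32879068  0.0690838 ] [0.00572067 0.99956943 0.01332614 0.02550775] [ 0.35372468 -0.42246866 -0.10851544] [-0.00765835  0.05265708  0.01209099] 0.2976737640272879 8.15 [ 0.0003243  -0.00188669 -0.00294005 -0.00010152 -0.0007312  -0.00065645]
```

Call:
{"api": "step_arm", "payload": {
  "steps": [
    [0,0,0,0],
    [0,0,0,0],
    [0,0,0,0],
    [0,0,0,0]
  ],
  "claw": 0
}}

```text
time: 8.55
tool_pos: [0.5259, -0.3302, 0.0698]
tool_rot: [0.007, 1.0, 0.013, 0.026]
contact_force: [-0.6, -1.5, -0.3]
gripper_width: 0.188
```

Call:
{"api": "step_arm", "payload": {
  "steps": [
    [0.8,0.2,-15,0],
    [0.8,0.2,-15,0],
    [0.8,0.2,-15,0],
    [1,0.2,-20,0],
    [1,0.2,-25,0],
    [0,0,0,0]
  ]
}}

```text
time: 9.15
tool_pos: [0.5259, -0.329, 0.167]
tool_rot: [0.007, 1.0, 0.014, 0.026]
contact_force: [0.6, 0.2, 0.3]
gripper_width: 0.184
```

```bash
python3 - <<'E'
from h import *
s=state();print(s['tool_pos'],s['tool_rot'],s['contact_force'],s['gripper_width'],s['time'])
E
```

```text
[ 0.52587724 -0.32897808  0.16703841] [0.00680437 0.99953601 0.01354236 0.02642091] [0.61829656 0.24333483 0.30763747] 0.18412542155607112 9.15
```

Call:
{"api": "step_arm", "payload": {
  "steps": [
    [-8,-40,0,0],
    [-8,-40,0,0],
    [-8,-40,0,0],
    [-8,-40,0,0],
    [-6,-30,0,0],
    [0,0,0,0]
  ]
}}

```text
time: 9.75
tool_pos: [0.4796, -0.1331, 0.1605]
tool_rot: [0.005, 1.0, 0.012, 0.025]
contact_force: [-0.2, 0.2, 0.0]
gripper_width: 0.181
```

Call:
{"api": "step_arm", "payload": {
  "steps": [
    [0,0,15,0],
    [0,0,20,0],
    [0,0,20,0],
    [0,0,20,0],
    [0,0,10,0],
    [0,0,5,0],
    [0,0,0,0]
  ]
}}

```text
time: 10.45
tool_pos: [0.483, -0.1369, 0.0615]
tool_rot: [0.005, 1.0, 0.01, 0.023]
contact_force: [0.2, 0.5, -0.5]
gripper_width: 0.182
```

```bash
python3 - <<'E'
from h import *
s=state();print(s['tool_pos'],s['tool_rot'],s['contact_force'],s['gripper_width'],s['time'])
a,_=save("side","pics/s3.png",(300,130,130,110),5)
E
```

```text
[ 0.48303801 -0.13691606  0.0615489 ] [0.00460049 0.99966192 0.01047905 0.02334656] [ 0.17266128  0.45036681 -0.48584419] 0.18175752485356078 10.45
```

View pics/s3.png

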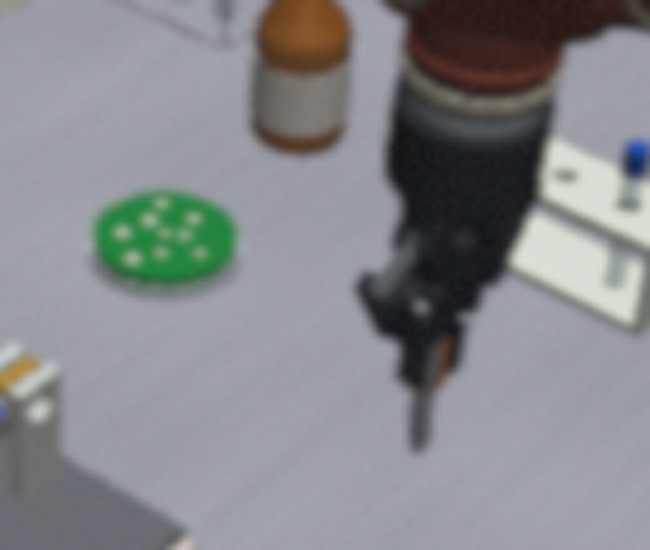

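Call:
{"api": "step_arm", "payload": {
  "steps": [
    [0,0,4,0],
    [0,0,4,0],
    [0,0,3,0],
    [0,0,2,0]
  ]
}}

```text
time: 10.9
tool_pos: [0.487, -0.1386, 0.053]
tool_rot: [0.006, 1.0, 0.01, 0.027]
contact_force: [-4.6, 2.0, 13.8]
gripper_width: 0.182
```

Call:
{"api": "step_arm", "payload": {
  "steps": [
    [-6,0,1,0],
    [-6,0,1,0],
    [-6,0,2,0]
  ]
}}

```text
time: 11.2
tool_pos: [0.4749, -0.1405, 0.0531]
tool_rot: [0.008, 0.999, 0.01, 0.034]
contact_force: [6.0, 1.7, 8.9]
gripper_width: 0.184
```

```bash
python3 - <<'E'
from h import *
s=state();print(s['tool_pos'],s['tool_rot'],s['contact_force'],s['gripper_width'],s['time'])
a,_=save("side","pics/s4.png",(340,170,70,70),6)
E
```

```text
[ 0.4748636  -0.1405214   0.05308598] [0.00807036 0.99932424 0.01044372 0.03430548] [6.00299238 1.71121095 8.88887628] 0.1836575740386067 11.2
```

View pics/s4.png

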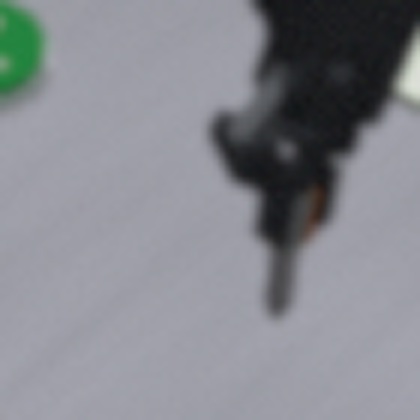

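Call:
{"api": "step_arm", "payload": {
  "steps": [
    [-8,0,2,0],
    [-8,0,2,0],
    [-8,0,2,0],
    [-8,0,2,0]
  ]
}}

```text
time: 11.65
tool_pos: [0.4543, -0.145, 0.053]
tool_rot: [0.013, 0.999, 0.01, 0.051]
contact_force: [4.2, 1.2, 6.3]
gripper_width: 0.179
```

```bash
python3 - <<'E'
from h import *
s=state();print(s['tool_pos'],s['tool_rot'],s['contact_force'],s['gripper_width'],s['time'])
a,d=save("side","pics/s5.png",(340,170,70,70),6)
H=cv2.cvtColor(a,cv2.COLOR_RGB2HSV).astype(int);P=pts("side",d)
m=(P[...,2]>.004)&(P[...,2]<.035)&(abs(P[...,0]-.48)<.05)&(abs(P[...,1]+.14)<.03)
q=P[m];
for lo in(.004,.012,.02,.028):
    k=q[(q[:,2]>=lo)&(q[:,2]<lo+.008)];print(lo,len(k),k.mean(0).round(4) if len(k) else 0)
E
```

```text
[ 0.45428848 -0.14503127  0.05298214] [0.01261138 0.99859128 0.00953644 0.05065036] [4.1542815  1.15472586 6.28634011] 0.1792211603222362 11.65
0.004 18 [ 0.4785 -0.1381  0.0059]
0.012 9 [ 0.4556 -0.1437  0.0155]
0.02 11 [ 0.4569 -0.1442  0.0231]
0.028 10 [ 0.4556 -0.1426  0.0317]
```

Call:
{"api": "step_arm", "payload": {
  "steps": [
    [-6,0,0,0],
    [-4,0,0,0],
    [0,0,0,0],
    [0,0,0,0],
    [0,0,0,0]
  ],
  "claw": 32
}}

```text
time: 12.2
tool_pos: [0.4395, -0.1446, 0.0496]
tool_rot: [0.012, 0.999, 0.009, 0.048]
contact_force: [-0.4, -0.3, -0.0]
gripper_width: 0.319
```

```bash
python3 - <<'E'
from h import *
s=state();print(s['tool_pos'],s['tool_rot'],s['contact_force'],s['gripper_width'],s['time'])
a,d=save("side","pics/s6.png",(330,160,90,90),5)
E
```

```text
[ 0.43948118 -0.14457015  0.0496112 ] [0.01218927 0.99874048 0.0094483  0.0477452 ] [-0.41625189 -0.32109109 -0.01048326] 0.31892132133565987 12.2
```

View pics/s6.png

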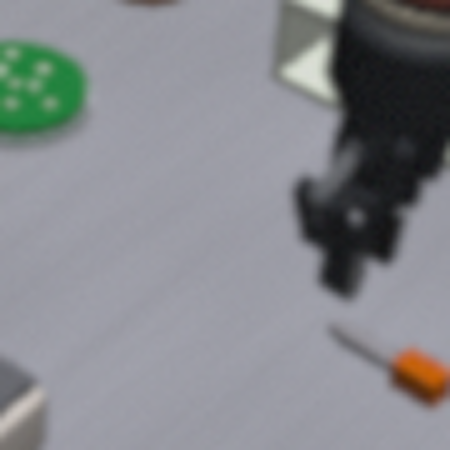

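Call:
{"api": "step_arm", "payload": {
  "steps": [
    [0,0,-25,0],
    [0,0,-30,0],
    [0,0,-30,0],
    [0,0,0,0]
  ],
  "claw": 55
}}

```text
time: 12.65
tool_pos: [0.4298, -0.1416, 0.1344]
tool_rot: [0.011, 0.999, 0.01, 0.045]
contact_force: [0.3, 0.1, 0.1]
gripper_width: 0.547
```

```bash
cat > pinm.py <<'E'
from h import *
s=state();print(s['tool_pos'],s['tool_rot'],s['time'])
for n in("side","top"):
    a,d=grab_frame(n);P=pts(n,d);H=cv2.cvtColor(a,cv2.COLOR_RGB2HSV).astype(int)
    R=(abs(P[...,0]-.42)<.09)&(abs(P[...,1]+.145)<.07)&(P[...,2]<.03)
    o=R&(H[...,0]<16)&(H[...,1]>130)
    if o.sum()<5: print(n,"no pin");continue
    q=P[o];c=np.median(q,0);print(n,"head",o.sum(),c.round(4),q.mean(0).round(4),q.min(0).round(4),q.max(0).round(4))
    t=q[q[:,2]>.0145];print(" top face",len(t),t.mean(0).round(4) if len(t) else 0,t.min(0).round(4),t.max(0).round(4))
    k=R&(P[...,2]>.005)&(np.hypot(P[...,0]-c[0],P[...,1]-c[1])<.075)&~o&(P[...,0]>c[0]+.012)
    q2=P[k];print(" shank",len(q2),q2.mean(0).round(4) if len(q2) else 0)
    al=np.vstack([q2,q])[:,:2].astype(np.float32)
    l=cv2.fitLine(al,cv2.DIST_HUBER,0,.01,.01).ravel();print(" line",l.round(4),"yaw",np.degrees(np.arctan(l[1]/l[0])).round(1),"extent along",((al-l[2:])@l[:2]).min().round(4)*1,((al-l[2:])@l[:2]).max().round(4))
E
python3 pinm.py
```

```text
[ 0.42976158 -0.14159208  0.13440925] [0.01062158 0.99889432 0.00967231 0.04476347] 12.65
side head 73 [ 0.3901 -0.1358  0.0165] [ 0.3908 -0.1369  0.0155] [ 0.3785 -0.1472  0.0038] [ 0.4053 -0.1307  0.0225]
 top face 50 [ 0.3913 -0.1383  0.0178] [ 0.3788 -0.1472  0.0146] [ 0.4053 -0.1307  0.0225]
 shank 61 [ 0.4262 -0.143   0.0109]
 line [ 0.9814 -0.1921  0.411  -0.1391] yaw -11.1 extent along -0.033 0.0406
top no pin
```

Call:
{"api": "step_arm", "payload": {
  "steps": [
    [-25,-3,15,5],
    [-20,-3,20,4.5],
    [0,0,20,0],
    [0,0,20,0],
    [0,0,0,0]
  ]
}}

```text
time: 13.25
tool_pos: [0.3835, -0.1319, 0.0417]
tool_rot: [0.003, 0.996, -0.076, 0.037]
contact_force: [0.0, 0.7, 0.1]
gripper_width: 0.55
```

```bash
cat > go.py <<'E'
import sys
from h import *
from scipy.spatial.transform import Rotation as Ro
s=state();q=s['tool_rot'];R=Ro.from_quat([q[1],q[2],q[3],q[0]]).as_matrix()
t=np.array(list(map(float,sys.argv[1:4])))
print("pos",np.round(s['tool_pos'],4),"xax",R[:,0].round(3),"zax",R[:,2].round(3),"yaw",np.degrees(np.arctan2(R[1,0],R[0,0])).round(2),"F",np.round(s['contact_force'],1),"t",s['time'],"g",round(s['gripper_width'],3))
print("need tool mm",(R.T@(t-s['tool_pos'])*1000).round(1))
E
python3 go.py .391 -.1385 .004; cat >> pinm.py <<'E'
    t2=(t[:,:2]*1000).astype(np.float32);print(cv2.minAreaRect(t2))
E
python3 pinm.py
```

```text
pos [ 0.3835 -0.1319  0.0417] xax [ 0.986 -0.152  0.074] zax [ 0.073 -0.011 -0.997] yaw -8.78 F [0.  0.7 0.1] t 13.25 g 0.55
need tool mm [ 5.7  5.4 38.2]
[ 0.3834564  -0.13186877  0.04165294] [ 0.00271172  0.99638589 -0.07648604  0.03684672] 13.25
side head 43 [ 0.385  -0.135   0.0169] [ 0.3854 -0.1365  0.0154] [ 0.3773 -0.1456  0.0049] [ 0.3986 -0.1309  0.0223]
 top face 26 [ 0.3848 -0.1382  0.0184] [ 0.378  -0.1456  0.0147] [ 0.3928 -0.131   0.0223]
 shank 51 [ 0.4281 -0.1408  0.01  ]
 line [ 0.9921 -0.1257  0.4125 -0.1389] yaw -7.2 extent along -0.0354 0.039
((385.3037109375, -138.21742248535156), (14.630229949951172, 14.709521293640137), 1.852098822593689)
top no pin
```

Call:
{"api": "step_arm", "payload": {
  "steps": [
    [3,3,12,0],
    [2,2,10,0],
    [0,0,8,0],
    [0,0,0,0]
  ]
}}

```text
time: 13.75
tool_pos: [0.3952, -0.1409, 0.0174]
tool_rot: [0.005, 0.996, -0.076, 0.042]
contact_force: [-0.8, 0.6, 0.1]
gripper_width: 0.55
```

```bash
python3 go.py .391 -.1385 .005
```

```text
pos [ 0.3952 -0.1409  0.0174] xax [ 0.985 -0.151  0.084] zax [ 0.083 -0.017 -0.996] yaw -8.73 F [-0.8  0.6  0.1] t 13.75 g 0.55
need tool mm [-5.6 -1.8 12. ]
```

Call:
{"api": "step_arm", "payload": {
  "steps": [
    [-5,-1.5,4,0],
    [-2,-1,4,0],
    [-1,0,3,0],
    [0,0,0,0]
  ]
}}

```text
time: 14.15
tool_pos: [0.3887, -0.1373, 0.0059]
tool_rot: [0.005, 0.996, -0.076, 0.043]
contact_force: [-0.2, -0.4, -0.2]
gripper_width: 0.546
```

```bash
python3 go.py .391 -.1385 .005
```

```text
pos [ 0.3887 -0.1373  0.0059] xax [ 0.985 -0.151  0.086] zax [ 0.084 -0.017 -0.996] yaw -8.71 F [-0.2 -0.4 -0.2] t 14.15 g 0.546
need tool mm [2.4 0.9 1.1]
```

Call:
{"api": "step_arm", "payload": {
  "steps": [
    [1,0.5,0,0],
    [0,0,0,0],
    [0,0,0,0],
    [0,0,0,0],
    [0,0,0,0],
    [0,0,0,0]
  ],
  "claw": 0
}}

```text
time: 14.75
tool_pos: [0.39, -0.1381, 0.0065]
tool_rot: [0.006, 0.996, -0.076, 0.043]
contact_force: [-0.1, 0.2, 0.0]
gripper_width: 0.178
```

Call:
{"api": "step_arm", "payload": {
  "steps": [
    [0,0,-15,0],
    [0,0,-25,-4],
    [0,0,-30,-5],
    [0,0,-30,0],
    [0,0,-20,0],
    [0,0,0,0]
  ]
}}

```text
time: 15.35
tool_pos: [0.3776, -0.135, 0.128]
tool_rot: [0.008, 0.999, 0.006, 0.04]
contact_force: [-0.4, -0.5, -0.9]
gripper_width: 0.182
```

```bash
python3 go.py .49 .0555 .14
python3 - <<'E'
from h import *
a,d=save("side","pics/s7.png",(330,150,120,120),4)
E
```

```text
pos [ 0.3776 -0.135   0.128 ] xax [0.997 0.012 0.08 ] zax [ 0.08  -0.015 -0.997] yaw 0.7 F [-0.4 -0.5 -0.9] t 15.35 g 0.182
need tool mm [ 115.4 -189.    -5.9]
```

View pics/s7.png

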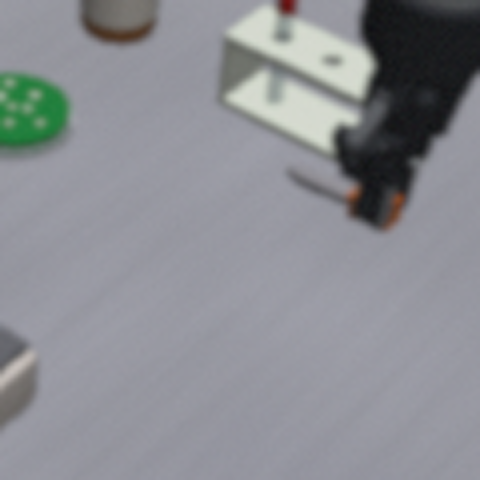

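Call:
{"api": "step_arm", "payload": {
  "steps": [
    [18,-32,0,0],
    [18,-32,0,0],
    [18,-32,0,0],
    [18,-32,0,0],
    [18,-32,0,0],
    [14,-24,0,0],
    [0,0,0,0]
  ]
}}

```text
time: 16.1
tool_pos: [0.4765, 0.057, 0.1173]
tool_rot: [0.007, 1.0, 0.003, 0.03]
contact_force: [-0.3, -0.3, 0.7]
gripper_width: 0.181
```

```bash
cat > tip.py <<'E'
from h import *
s=state();tp=np.array(s['tool_pos'])
for n in("side","top"):
    a,d=grab_frame(n);np.savez(f'pics/last_{n}.npz',im=a,d=d);P=pts(n,d);H=cv2.cvtColor(a,cv2.COLOR_RGB2HSV).astype(int)
    R=(d>0)&(abs(P[...,1]-tp[1])<.015)&(P[...,2]>.09)&(P[...,2]<.13)&(P[...,0]>tp[0]+.02)&(P[...,0]<min(tp[0]+.066,.569))
    q=P[R];print(n,len(q))
    for lo in np.arange(tp[0]+.016,tp[0]+.066,.008):
        k=q[(q[:,0]>=lo)&(q[:,0]<lo+.008)]
        if len(k):print("  x",k[:,0].mean().round(4),"y",k[:,1].min().round(4),k[:,1].mean().round(4),k[:,1].max().round(4),"z",k[:,2].min().round(4),k[:,2].mean().round(4),k[:,2].max().round(4),len(k))
E
python3 go.py .5 .0555 .11; python3 tip.py
```

```text
pos [0.4765 0.057  0.1173] xax [0.998 0.005 0.061] zax [ 0.061 -0.013 -0.998] yaw 0.31 F [-0.3 -0.3  0.7] t 16.1 g 0.181
need tool mm [23.   1.5  8.7]
side 53
  x 0.4985 y 0.061 0.0615 0.0625 z 0.1157 0.1193 0.1222 5
  x 0.5048 y 0.0584 0.0606 0.0622 z 0.1157 0.1195 0.1224 8
  x 0.5119 y 0.0583 0.0611 0.0626 z 0.116 0.1191 0.123 9
  x 0.5202 y 0.0581 0.0604 0.0641 z 0.1127 0.1181 0.1218 11
  x 0.527 y 0.0547 0.06 0.0628 z 0.1141 0.1191 0.1231 12
  x 0.5357 y 0.0545 0.0575 0.0596 z 0.1119 0.117 0.1199 8
top 43
  x 0.5061 y 0.0523 0.0535 0.0547 z 0.1194 0.1219 0.1245 2
  x 0.5115 y 0.0524 0.0564 0.0606 z 0.1172 0.1204 0.1259 12
  x 0.5195 y 0.0524 0.0564 0.0608 z 0.1168 0.1207 0.1252 12
  x 0.5277 y 0.0525 0.0567 0.0609 z 0.1133 0.1188 0.1249 12
  x 0.5343 y 0.0528 0.056 0.0582 z 0.1162 0.1177 0.1206 5
```

```bash
python3 - <<'E'
from h import *
for n,f in(("side","pics/last_side.npz"),("top","pics/last_top.npz"),("side","pics/s1.npz")):
    F=np.load(f);P=pts(n,F['d'])
    for a,b in((.568,.583),(.592,.606)):
        m=(abs(P[...,2]-.126)<.005)&(P[...,0]>a)&(P[...,0]<b)&(P[...,1]>.03)&(P[...,1]<.08)
        q=P[m]
        if len(q):print(n,f[-8:],len(q),q.mean(0).round(4),"x",np.percentile(q[:,0],[0,100]).round(4),"y",np.percentile(q[:,1],[0,5,95,100]).round(4))
# side image crop, and expected near-hole projection
F=np.load("pics/last_side.npz")['im']
print(proj("side",[[.572,.0555,.112],[.5385,.0565,.113]]),proj("top",[[.572,.0555,.112]]))
a=cv2.resize(F[165:225,270:360],(720,480),interpolation=2);cv2.imwrite("pics/c7.png",a[...,::-1])
E
```

```text
side side.npz 45 [0.5771 0.0557 0.1257] x [0.5729 0.5825] y [0.0383 0.0403 0.0693 0.0767]
side side.npz 46 [0.5984 0.0556 0.1255] x [0.592  0.6041] y [0.0381 0.0416 0.068  0.0767]
top _top.npz 32 [0.5758 0.0556 0.1259] x [0.5729 0.579 ] y [0.042  0.0422 0.0689 0.0691]
top _top.npz 50 [0.5981 0.0561 0.125 ] x [0.5922 0.6034] y [0.0423 0.0424 0.0694 0.0749]
side s/s1.npz 49 [0.5773 0.0554 0.1252] x [0.5724 0.5829] y [0.0392 0.0412 0.0684 0.0782]
side s/s1.npz 50 [0.5979 0.0562 0.1254] x [0.5921 0.6047] y [0.0384 0.0413 0.0689 0.0764]
[[308.26356683 211.71248209]
 [318.71874013 217.92149786]] [[297.28490013 194.87838396]]
```

View pics/c7.png

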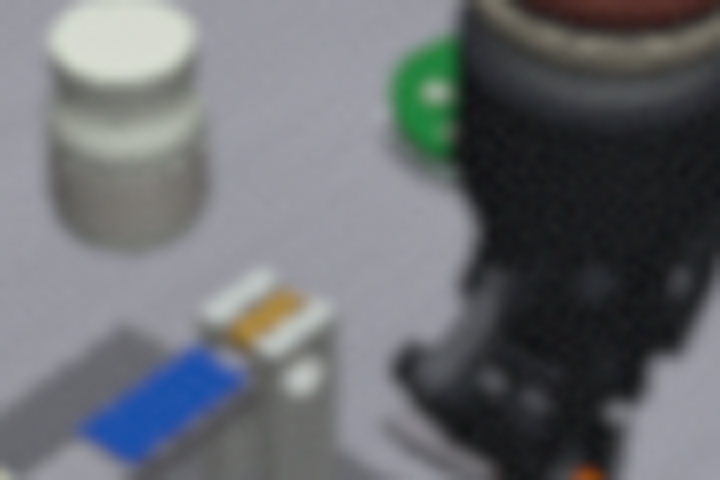

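Call:
{"api": "step_arm", "payload": {
  "steps": [
    [6,0.5,1,0],
    [6,0.5,1,0],
    [6,0.3,1,-0.3],
    [4,0,1,0],
    [0,0,0,0]
  ]
}}

```text
time: 16.7
tool_pos: [0.4974, 0.0501, 0.1117]
tool_rot: [0.008, 1.0, 0.002, 0.028]
contact_force: [-0.3, -0.2, -0.3]
gripper_width: 0.179
```

```bash
python3 go.py .505 .0557 .1145; python3 tip.py
```

```text
pos [0.4974 0.0501 0.1117] xax [0.998 0.004 0.056] zax [ 0.056 -0.015 -0.998] yaw 0.21 F [-0.3 -0.2 -0.3] t 16.7 g 0.179
need tool mm [ 7.7 -5.5 -2.4]
side 48
  x 0.5181 y 0.0551 0.0558 0.0571 z 0.1151 0.1172 0.1186 3
  x 0.5257 y 0.0519 0.0536 0.056 z 0.1098 0.1131 0.116 8
  x 0.5328 y 0.0513 0.0538 0.0564 z 0.1107 0.1136 0.117 9
  x 0.541 y 0.0514 0.0537 0.0556 z 0.1087 0.1135 0.1165 10
  x 0.5491 y 0.0482 0.0523 0.0559 z 0.1092 0.1135 0.1167 13
  x 0.5569 y 0.0493 0.0509 0.0524 z 0.1071 0.1113 0.113 5
top 38
  x 0.5345 y 0.0474 0.0517 0.0557 z 0.1142 0.1157 0.1206 7
  x 0.5418 y 0.0452 0.0507 0.0559 z 0.1079 0.1141 0.1192 14
  x 0.5493 y 0.0451 0.0509 0.0561 z 0.1102 0.1134 0.1167 12
  x 0.5564 y 0.048 0.0512 0.0535 z 0.1093 0.1117 0.1158 5
```

Call:
{"api": "step_arm", "payload": {
  "steps": [
    [0,-4,-2,-0.3],
    [0,0,0,0],
    [0,0,0,0]
  ]
}}

```text
time: 17.1
tool_pos: [0.4968, 0.0547, 0.1142]
tool_rot: [0.008, 1.0, 0.005, 0.028]
contact_force: [-0.0, -0.3, -0.9]
gripper_width: 0.178
```

```bash
python3 go.py .505 .0550 .114; python3 tip.py
```

```text
pos [0.4968 0.0547 0.1142] xax [0.998 0.01  0.057] zax [ 0.057 -0.015 -0.998] yaw 0.55 F [-0.  -0.3 -0.9] t 17.1 g 0.178
need tool mm [ 8.2 -0.2  0.6]
side 48
  x 0.519 y 0.057 0.0591 0.0604 z 0.1147 0.1175 0.119 5
  x 0.5256 y 0.0562 0.0589 0.0607 z 0.1139 0.1167 0.1196 8
  x 0.5326 y 0.0574 0.0592 0.0606 z 0.112 0.117 0.1206 9
  x 0.5403 y 0.0562 0.0587 0.0605 z 0.1121 0.1162 0.1199 8
  x 0.5491 y 0.0523 0.0569 0.0592 z 0.11 0.1152 0.1183 12
  x 0.5559 y 0.0515 0.0556 0.0592 z 0.1145 0.1153 0.1164 6
top 43
  x 0.5345 y 0.0502 0.0555 0.0611 z 0.1134 0.1177 0.1239 10
  x 0.5414 y 0.0503 0.0556 0.0612 z 0.1128 0.1162 0.1203 15
  x 0.5491 y 0.0503 0.0557 0.0614 z 0.1121 0.1171 0.1216 13
  x 0.5563 y 0.0531 0.0555 0.0589 z 0.1109 0.1128 0.1167 5
```

Call:
{"api": "step_arm", "payload": {
  "steps": [
    [6,0,0.2,0],
    [6,0,0.2,0],
    [6,0,0.2,0],
    [0,0,0,0]
  ]
}}

```text
time: 17.6
tool_pos: [0.5167, 0.0549, 0.1149]
tool_rot: [0.008, 1.0, 0.005, 0.029]
contact_force: [0.0, -0.1, -0.8]
gripper_width: 0.178
```

```bash
python3 go.py .557 .0547 .1140;python3 tip.py
```

```text
pos [0.5167 0.0549 0.1149] xax [0.998 0.01  0.057] zax [ 0.058 -0.015 -0.998] yaw 0.55 F [ 0.  -0.1 -0.8] t 17.6 g 0.178
need tool mm [40.2  0.5  3.2]
side 40
  x 0.5389 y 0.0584 0.0585 0.0587 z 0.1168 0.1185 0.1202 2
  x 0.5437 y 0.0573 0.0593 0.0608 z 0.111 0.1166 0.1222 9
  x 0.5522 y 0.0564 0.0589 0.0623 z 0.1112 0.1165 0.1191 10
  x 0.5612 y 0.0541 0.0579 0.0593 z 0.1097 0.1159 0.1197 11
  x 0.5673 y 0.0543 0.058 0.0613 z 0.1083 0.1155 0.1191 8
top 20
  x 0.5617 y 0.0505 0.0559 0.0614 z 0.1143 0.1168 0.1196 10
  x 0.5672 y 0.0505 0.056 0.0616 z 0.1127 0.1159 0.1203 10
```

Call:
{"api": "step_arm", "payload": {
  "steps": [
    [5,0,0.6,0],
    [5,0,0.4,0],
    [4,0,0.3,0],
    [0,0,0,0]
  ]
}}

```text
time: 18.1
tool_pos: [0.531, 0.0551, 0.1138]
tool_rot: [0.008, 1.0, 0.005, 0.028]
contact_force: [-1.0, -0.1, -1.3]
gripper_width: 0.179
```

```bash
python3 go.py .557 .0547 .1140;python3 tip.py
```

```text
pos [0.531  0.0551 0.1138] xax [0.998 0.01  0.056] zax [ 0.056 -0.015 -0.998] yaw 0.55 F [-1.  -0.1 -1.3] t 18.1 g 0.179
need tool mm [26.   0.6  1.2]
side 17
  x 0.5536 y 0.0588 0.0594 0.0601 z 0.1143 0.1166 0.1189 2
  x 0.559 y 0.0569 0.0599 0.0619 z 0.1102 0.1164 0.1193 9
  x 0.5666 y 0.0573 0.0595 0.0612 z 0.1096 0.1153 0.1193 6
top 0
```

Tip is through the near ear with almost no force; going on in small steps.

Call:
{"api": "step_arm", "payload": {
  "steps": [
    [5,0,0.1,0],
    [4,0,0.1,0],
    [0,0,0,0]
  ]
}}

```text
time: 18.5
tool_pos: [0.5398, 0.0551, 0.1137]
tool_rot: [0.008, 1.0, 0.005, 0.028]
contact_force: [-0.1, 0.1, -1.2]
gripper_width: 0.177
```

Call:
{"api": "step_arm", "payload": {
  "steps": [
    [5,0,0.2,0],
    [4,0,0.2,0],
    [0,0,0,0]
  ]
}}

```text
time: 18.8
tool_pos: [0.5488, 0.055, 0.113]
tool_rot: [0.008, 1.0, 0.005, 0.027]
contact_force: [0.7, -0.4, -1.9]
gripper_width: 0.178
```

```bash
python3 go.py .557 .0547 .1140
```

```text
pos [0.5488 0.055  0.113 ] xax [0.999 0.01  0.053] zax [ 0.053 -0.016 -0.998] yaw 0.55 F [ 0.7 -0.4 -1.9] t 18.8 g 0.178
need tool mm [ 8.3  0.4 -0.6]
```

Call:
{"api": "step_arm", "payload": {
  "steps": [
    [3,0,0,0],
    [3,0,0,0],
    [0,0,0,0]
  ]
}}

```text
time: 19.1
tool_pos: [0.5546, 0.0548, 0.1126]
tool_rot: [0.008, 1.0, 0.005, 0.026]
contact_force: [-0.1, -1.1, -2.5]
gripper_width: 0.176
```

Call:
{"api": "step_arm", "payload": {
  "steps": [
    [2,0,0,0],
    [2,0,0,0]
  ]
}}

```text
time: 19.3
tool_pos: [0.5564, 0.0549, 0.1123]
tool_rot: [0.008, 1.0, 0.005, 0.022]
contact_force: [-12.5, -0.9, 5.8]
gripper_width: 0.179
```

Call:
{"api": "step_arm", "payload": {
  "steps": [
    [2,0,0,0],
    [0,0,0,0]
  ]
}}

```text
time: 19.5
tool_pos: [0.5562, 0.0549, 0.1126]
tool_rot: [0.009, 1.0, 0.005, 0.018]
contact_force: [-0.1, 0.3, -2.5]
gripper_width: 0.175
```

Call:
{"api": "step_arm", "payload": {
  "steps": [
    [0,0,0,0],
    [0,0,0,0],
    [0,0,0,0],
    [0,0,0,0]
  ],
  "claw": 45
}}

```text
time: 19.9
tool_pos: [0.5589, 0.0553, 0.1149]
tool_rot: [0.008, 1.0, 0.005, 0.022]
contact_force: [0.0, 0.7, 0.4]
gripper_width: 0.45
```

```bash
python3 go.py .45 .0547 .1140;python3 - <<'E'
from h import *
a,d=save("side","pics/s8.png",(280,180,60,60),8)
P=pts("side",d);H=cv2.cvtColor(a,cv2.COLOR_RGB2HSV).astype(int)
o=(H[...,0]<16)&(H[...,1]>130)&(abs(P[...,0]-.55)<.06)&(abs(P[...,1]-.055)<.03)&(P[...,2]>.09)
print(o.sum(),np.percentile(P[o],[0,10,50,90,100],axis=0).round(4))
E
```

```text
pos [0.5589 0.0553 0.1149] xax [0.999 0.01  0.044] zax [ 0.044 -0.016 -0.999] yaw 0.58 F [0.  0.7 0.4] t 19.9 g 0.45
need tool mm [-108.8   -0.4   -3.9]
388 [[0.5121 0.0251 0.1051]
 [0.52   0.0313 0.1182]
 [0.5373 0.0523 0.4305]
 [0.5534 0.0733 0.4338]
 [0.568  0.0849 0.4359]]
```

View pics/s8.png

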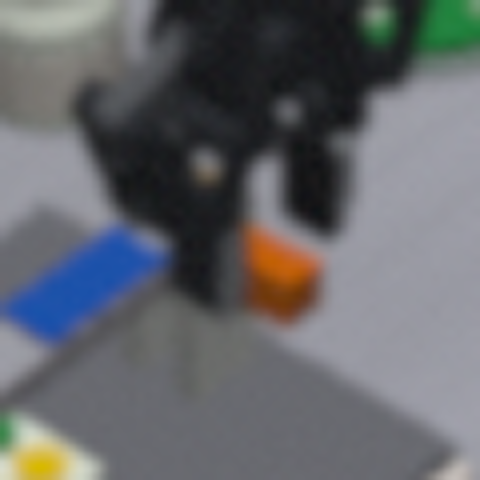

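Call:
{"api": "step_arm", "payload": {
  "steps": [
    [0,0,-15,0],
    [0,0,-25,0],
    [-20,0,-30,0],
    [-40,0,-10,0],
    [-40,0,0,0],
    [0,0,0,0]
  ]
}}

```text
time: 20.55
tool_pos: [0.4536, 0.0556, 0.1993]
tool_rot: [0.008, 1.0, 0.005, 0.024]
contact_force: [0.0, 0.4, 0.4]
gripper_width: 0.449
```

```bash
cat > hd.py <<'E'
from h import *
for n in("side","top"):
    a,d=grab_frame(n);np.savez(f'pics/last_{n}.npz',im=a,d=d);P=pts(n,d);H=cv2.cvtColor(a,cv2.COLOR_RGB2HSV).astype(int)
    o=(H[...,0]<16)&(H[...,1]>130)&(abs(P[...,0]-.55)<.06)&(abs(P[...,1]-.055)<.03)&(P[...,2]>.09)&(P[...,2]<.14)
    print(n,o.sum())
    if o.sum(): print(np.percentile(P[o],[0,10,50,90,100],axis=0).round(4))
    e=(abs(P[...,2]-.126)<.005)&(P[...,0]>.565)&(P[...,0]<.61)&(P[...,1]>.03)&(P[...,1]<.08);print(P[e][:,0].min() if e.sum() else 0)
    k=(d>0)&(P[...,0]>.606)&(P[...,0]<.64)&(abs(P[...,1]-.055)<.01)&(P[...,2]>.09)&(P[...,2]<.13);print("tip pts",k.sum(),P[k].max(0).round(4) if k.sum() else 0)
E
python3 hd.py; python3 go.py .5 .0553 .13
```

```text
side 95
[[0.5437 0.045  0.104 ]
 [0.5458 0.0498 0.1079]
 [0.5559 0.0582 0.1174]
 [0.5678 0.0613 0.1207]
 [0.576  0.063  0.1232]]
0.5671270580194231
tip pts 3 [0.6171 0.0571 0.1152]
top 60
[[0.5439 0.0448 0.1138]
 [0.5466 0.0476 0.1158]
 [0.555  0.0531 0.1183]
 [0.566  0.061  0.1211]
 [0.5686 0.0613 0.1219]]
0.5654480061233135
tip pts 14 [0.6161 0.0623 0.1153]
pos [0.4571 0.0554 0.2006] xax [0.999 0.01  0.052] zax [ 0.052 -0.016 -0.999] yaw 0.57 F [1.2 0.4 0.4] t 20.65 g 0.453
need tool mm [39.2 -0.7 72.8]
```

Call:
{"api": "step_arm", "payload": {
  "steps": [
    [35,0,30,0],
    [0,0,30,0],
    [0,0,25,0],
    [0,0,5,0],
    [0,0,0,0]
  ],
  "claw": 0
}}

```text
time: 21.15
tool_pos: [0.5069, 0.0539, 0.1162]
tool_rot: [0.008, 0.999, 0.004, 0.032]
contact_force: [0.1, 0.2, 0.6]
gripper_width: -0.004
```

```bash
python3 go.py .53 .0556 .106
```

```text
pos [0.5069 0.0539 0.1162] xax [0.998 0.009 0.063] zax [ 0.064 -0.016 -0.998] yaw 0.54 F [0.1 0.2 0.6] t 21.15 g -0.004
need tool mm [22.4 -1.7 11.6]
```

Call:
{"api": "step_arm", "payload": {
  "steps": [
    [5,-1,5,0],
    [4,-0.5,4,0],
    [4,0,2,0],
    [4,0,0.5,0],
    [0,0,0,0]
  ]
}}

```text
time: 21.65
tool_pos: [0.53, 0.0555, 0.1101]
tool_rot: [0.008, 0.999, 0.004, 0.036]
contact_force: [1.0, -1.3, -0.8]
gripper_width: 0.002
```

```bash
python3 go.py .533 .0556 .108
```

```text
pos [0.53   0.0555 0.1101] xax [0.997 0.01  0.071] zax [ 0.071 -0.016 -0.997] yaw 0.55 F [ 1.  -1.3 -0.8] t 21.65 g 0.002
need tool mm [ 2.9 -0.1  2.3]
```

Call:
{"api": "step_arm", "payload": {
  "steps": [
    [2,0,0.2,0],
    [2,0,0.2,0]
  ]
}}

```text
time: 21.85
tool_pos: [0.5344, 0.0556, 0.1107]
tool_rot: [0.008, 0.999, 0.005, 0.036]
contact_force: [-0.3, 0.4, -0.1]
gripper_width: -0.002
```

Call:
{"api": "step_arm", "payload": {
  "steps": [
    [1.5,0,0.1,0],
    [1.5,0,0.1,0]
  ]
}}

```text
time: 22.05
tool_pos: [0.5356, 0.0561, 0.1102]
tool_rot: [0.008, 0.999, 0.005, 0.033]
contact_force: [-7.5, 1.6, 3.9]
gripper_width: 0.003
```

Call:
{"api": "step_arm", "payload": {
  "steps": [
    [2,0,0,0]
  ]
}}

```text
time: 22.15
tool_pos: [0.5354, 0.0565, 0.1096]
tool_rot: [0.007, 1.0, 0.005, 0.03]
contact_force: [-10.0, 0.6, 4.3]
gripper_width: 0.001
```

Call:
{"api": "step_arm", "payload": {
  "steps": [
    [-5,0,0,0],
    [-20,0,0,0],
    [-30,0,-20,0],
    [-30,0,-30,0],
    [0,0,-20,0],
    [0,0,0,0]
  ]
}}

```text
time: 22.75
tool_pos: [0.4433, 0.0563, 0.175]
tool_rot: [0.008, 0.999, 0.005, 0.032]
contact_force: [0.4, -0.4, 0.6]
gripper_width: 0.003
```

```bash
python3 hd.py; python3 go.py .5 .0553 .13
python3 - <<'E'
from h import *
a=np.load('pics/last_side.npz')['im'];b=np.load('pics/last_top.npz')['im']
cv2.imwrite('pics/fin.png',np.hstack([cv2.resize(a[90:240,260:450],(456,360),interpolation=2),cv2.resize(b[150:240,200:310],(330,270),interpolation=2)[:, :] if 0 else cv2.resize(b[150:240,230:316],(344,360),interpolation=2)])[...,::-1])
E
```

```text
side 95
[[0.5448 0.0457 0.1048]
 [0.5466 0.0499 0.1091]
 [0.5585 0.0593 0.1175]
 [0.5703 0.0621 0.1206]
 [0.5785 0.0638 0.1235]]
0.5674812687904448
tip pts 6 [0.6207 0.0576 0.1228]
top 54
[[0.5465 0.0474 0.1138]
 [0.5476 0.0477 0.1156]
 [0.5579 0.0532 0.1179]
 [0.5685 0.0602 0.1206]
 [0.5713 0.0613 0.1216]]
0.5681616907467304
tip pts 16 [0.6184 0.0593 0.1194]
pos [0.442  0.0563 0.1718] xax [0.998 0.01  0.057] zax [ 0.057 -0.016 -0.998] yaw 0.55 F [ 0.8  0.  -0.8] t 22.85 g 0.003
need tool mm [55.5  0.8 45.1]
```

View pics/fin.png

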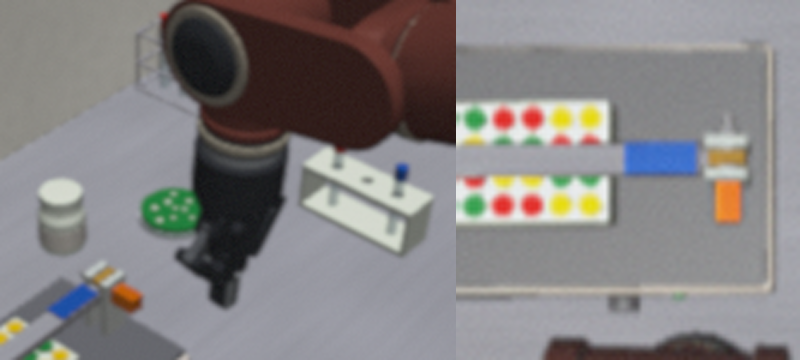

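```bash
python3 -c "
from plant import *
print(job_done(),state()['time'])"
```

```text
the job is handed in; nothing more can be done
the job is handed in; nothing more can be done
```

I swung the bar down and fitted the pin through near ear, eye and far ear, then released it. The job was handed in after about 23 s; no verdict came back.

**What I did**
- **Bar:** I pressed the blue pad down until the hinge met its end stop. The pad then measured 121 mm above the bench, as it should, and the picture shows the eye between the ears.
- **Pin:** I lifted it from the rack and stood its tip on the bench to lean it. Dragging only slid the tip, but opening the fingers let it fall flat with its tip towards +x. I retook it across the head and slid it in almost without force, then released it.
- **Seating:** I pushed the head's end with shut fingers at about 10 N until it stopped. This moved the pin 1 to 2 mm further in, so it had not been fully home when I let go.

**Last checks**
- The top picture shows the head against the near ear and the tip out beyond the far ear. The tip measured at x of about 0.618 to 0.621 m, against 0.618 m expected.
- The gripper was clear of everything when I handed in.
- In the last pictures, the tubes, green dish and jar look undisturbed. The bottle and the red and yellow dishes were out of view there; I never moved the arm near the bottle, and only passed well above the dishes.

**Disagreements:** The two cameras differed by about 1 to 2 mm. The tool also tilted a few degrees as it moved (up to about 6), but the fit went in without jamming.

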